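# Close a sherd-joining stage to its gauge mark and lock it

### The arm

A 6-joint arm with a two-finger parallel gripper is mounted at the origin on the work surface; the furniture and walls round the work are solid. World frame = base frame: x ahead of the robot, y to its left, z up, the work surface at z = 0. Lengths are in m, angles in rad, forces in N, time in s.
With the tool pointing down it reaches from about 0.35 to 0.85 m from the base axis. Payload 8.1 kg.
Tool frame: the origin (TCP) lies at the centre of the arm's flange, where the gripper is bolted on; the fingertips stand 186 mm ahead of it and the grasp point (between the pads) lies 167 mm ahead of it; z points along the fingers, y is the line along which they close (so a half turn about z gives the same grasp; the last joint's range is limited). The gripper opens to 93 mm and grips with 3 to 60 N. Pads are 15 mm wide; open, the fingers measure 128 mm over their backs; the gripper's body (75 mm by 188 mm) begins 65 mm behind the grasp point.
Start: joints at [-1.257, 0.13, 1.488, -0, 1.523, -0.085], TCP at [0.233, -0.553, 0.405] pointing down, gripper open.
Joint ranges: [-2.96, 2.96], [-0.89, 2.26], [0.02, 2.5], [-1.34, 4.48], [0, 2.73], [-2.66, 2.66]. Speed limits (rad/s): [2.39, 2.39, 2.79, 3.14, 3.14, 3.14].

### API

Orientations are given as a rotation vector (axis times angle).
In Python, from plant import robot gives the robot as it stands.
- The arm moves only by the tool apply_moves, never from a script. Its argument "series" is a list of rows, each a list of 2 entries, a list of its own where there are three numbers: the shift along the tool's x, y, z in mm, then the turn, a rotation vector about the tool's x, y, z in rad. A call has 1 to 12 rows; each row shifts and turns the commanded pose from where the row before left it, along the tool's axes as they then stand; what a row does not reach is not made up. A row lasts 1/12 s, in which the tool goes at most 41.7 mm and 7.16 degrees, less where a joint would pass 70% of its speed; a pose out of reach is approached as far as the arm can. A call is refused whole if a number of a shift passes 41.7 or a number of a turn 0.125, either way. A call with a gripper value outside its range is refused whole. "claw" is the opening, from 0 (shut) to 1 (fully open), set as the call begins (left out, the last holds). The fingers move at their own pace and stop on an object; "newtons" is the grip in N (left out, the last holds). Time passes only in rows, so rows that do not move let the fingers close. It gives the time, the measured TCP pose, the force, the opening and the grip force at its end, in the units of the state.
- robot.read_state(): the state, without advancing time (a new reading comes with each control period).
- robot.read_camera(name): name is "scene" or "top" or "wrist"; returns (picture, depth): 384x512x3 uint8, blue, green, red; 384x512 float32, m along the optical axis (not along the pixel's ray), 0 where there is no reading.
- robot.calibration(name): a dict with "fx", "fy", "cx", "cy" (pixels), "extrinsics" (4x4, takes a point from world to camera coordinates). Camera axes: x right, y down, z forward; pixel columns grow to the right and rows downward; lengths in m; the calibration is good to about 2 mm. A picture is of the moment at which its call begins: read the wrist's pose just before it. calibration takes no time and is no camera call; for the wrist camera it gives the pose at the moment of the call.
- robot.close_job(): hands the job in; it is judged then, once.
The state is a dict: "t": time; "q": joint angles; "dq": joint speeds; "joint_torque": joint torques, N m; "tool_pos": TCP position; "orientation": TCP orientation; "force": force on the tool from outside, world axes, zero at the start; "wrist_torque": the same for the moment, N m; "opening": finger opening in m; "gripper_force": force on a finger pad.
Only numpy, scipy, OpenCV 4.12 (cv2) and the standard library are available. Lean on these libraries where they do the work, as an engineer would, in place of code of your own. Each camera call takes 0.05 s, during which the arm holds its last target. There are 200 camera calls.

### The job

Two broken sherds are clipped in the joining stage. Without gripping anything, roll the knurled wheel under a fingertip, stroke after stroke, until the carriage's pointer stands level with the gauge mark, and do not run on past it or the broken edges grind together. Then press the cam lever down flat to lock the screw; touch neither the sherds nor their holders, and leave everything else on the table as it lies.

Things in the scene. Friction and masses are not known exactly. Their poses are not given: they have to be found in the camera images.
- stage: Joining stage, fixed to the table: grey base plate 228 x 100 mm, 14 mm high, with screw, wheel, two rods, carriage and cradle. Origin: on the table under the wheel's centre; x along the slide, from the wheel to the sherds, away from the robot; y left; z up. The plate runs from x = -58 to +170 mm; nothing fixed on it is taller than 70 mm but the open lever. All offsets below are in these axes.
- wheel_crown (a point): Top of the knurled steel wheel, 57 mm above the table; belongs to the stage (its axes), does not turn. Wheel 42 mm across, 14 mm wide, axle along x, 36 mm above the table. The bearing blocks before and behind begin 13 mm from its middle plane and are 44 mm high: the top 13 mm stand proud. Its y sides are open.
- thumbwheel (a joint): Turn of the knurled wheel, rad, 0 at the start. Rolling its crown to the LEFT (stage +y) counts up, moves the carriage to +x and closes the gap; to the right opens it. One turn is 16 mm of carriage: 8.2 mm of rim for 1 mm. About 2.5 N along the rim turns it, by friction under shut fingers pressing about 5 to 15 N (a fingertip may slip a little). It stays where left.
- pointer_tip (a point): Tip of the dark tapering pointer on the left side of the moving carriage, 49 mm above the table, at x = +60, y = +57 mm at the start. Moves with the carriage. Axes as the stage's.
- gauge_mark (a point): End, nearest the pointer, of the gauge mark: a dark line 2 mm wide across the bright steel tongue on the stage's left, 48 mm above the table. It belongs to the far cradle, is set anew each time and then stays. At the start it lies 10 to 20 mm beyond the pointer (+x). Gap = this point's x less the pointer tip's x in stage axes; at 0 they are level, the sherds about 3 mm apart.
- lock_lever (a joint): Cam lever on the block at the robot's end of the stage, rad: 0 standing up, open (starts at 0 to 0.1); 0.6 down flat on its stop, locked. Stays where left. Hinge along the stage's x, at x = -42, y = -10 mm, 52 mm above the table; the lever reaches 57 mm from it, to the right (-y) and up at 34 deg, and swings down to the right.
- lever_pad (a point): On the upper face of the black pad (15 mm wide along x, 22 mm long) at the lever's free end, 9 mm from the end. Moves with the lever: open about y = -45 mm, 86 mm above the table; flat y = -58 mm, 60 mm above the table, beside the base plate. About 2 N downwards swings the lever; the pad slides 13 mm outwards (-y) as it goes down.
- carriage: Moving carriage, not to be touched: aluminium block 44 mm long, 82 mm wide, cork top 50 mm above the table, with a clipped sherd and the pointer; near edge 32 mm beyond the wheel's centre at the start, moves to +x. Origin at the stage's origin at the start.
- cradle: Far holder, not to be touched: like the carriage, with the second sherd and the gauge tongue (13 mm wide, on the left side at y = +56 to +69 mm, from x = +51 mm or more).
- tweezers: Bystander, loose, to be left alone: steel tweezers 125 mm long, lying to the left of the stage. Origin at the centre of its underside.
- glue_tube: Bystander, loose, to be left alone: tube of adhesive 146 mm long, lying to the right of the stage. Origin at the centre of its underside.
- spare_sherd: Bystander, loose, to be left alone: a loose dark potsherd 30 x 42 mm, 8 mm thick, lying to the right of the stage. Origin at the centre of its underside.
- lacquer_spatula: Bystander, loose, to be left alone: wooden spatula 135 mm long, lying between the robot and the stage. Origin at the centre of its underside.
- masking_tape: Bystander, loose, to be left alone: roll of masking tape 104 mm across, 25 mm tall, lying flat. Origin at the centre of its underside.
- filler_jar: Bystander, loose, to be left alone: lidded jar 62 mm across, 56 mm tall. Origin at the centre of its underside.
- restored_bowl: Bystander, loose, to be left alone: mended dark bowl 205 mm across, 66 mm tall. Origin at the centre of its underside.
- sherd_dish: Bystander, loose, to be left alone: shallow dish 84 mm across with crumbs of pottery. Origin at the centre of its underside.

How it is judged:
By the outcome, as a careful person would: the job done as asked, in the order asked, and still so for the second after the job is handed in, with the robot touching nothing.
It also fails if it takes over 61 s, if anything falls off the work surface, if the arm or the gripper's body presses on something with over 40 N, if the wrist force passes 120 N, or if a joint passes its speed limit or range.

## Working session

There is one attempt and no reset: what is moved stays moved. The work goes in short steps, Python scripts to look and compute and a tool call to move; the robot and the scene stay as the last step left them, time stands still between calls to the robot, and variables do not carry over. Pictures are saved under pics/ and viewed, at most 10 in all, crops included, and the job is handed in when it is done.

Besides the shell and the picture viewer there is one more tool, called after ">>>" as name([rows], argument=value, ...), one row to a line, values as JSON. apply_moves: Moves the arm, as the interface text tells. Its arguments: {"type":"object","properties":{"series":{"type":"array"},"claw":{"type":"number"},"newtons":{"type":"number"}},"required":["series"]}

```bash
mkdir -p pics; ls; cat > h.py <<'E'
import numpy as np, cv2
from plant import robot
def look(n,f):
    im,d=robot.read_camera(n); c=robot.calibration(n); cv2.imwrite('pics/'+f+'.png',im); np.savez('pics/'+f,im=im,d=d,**{k:np.array(c[k]) for k in c}); return im,d,c
def ray(c,u,v,z):
    E=np.array(c['extrinsics']);R=E[:3,:3];o=-R.T@E[:3,3]
    r=R.T@np.array([(u-c['cx'])/c['fx'],(v-c['cy'])/c['fy'],1]); return o+r*(z-o[2])/r[2]
def dep(c,d,u,v):
    E=np.array(c['extrinsics']);R=E[:3,:3];z=d[int(round(v)),int(round(u))]
    return R.T@(np.array([(u-c['cx'])/c['fx']*z,(v-c['cy'])/c['fy']*z,z])-E[:3,3])
def pix(c,p):
    E=np.array(c['extrinsics']);q=E[:3,:3]@np.array(p)+E[:3,3]; return c['fx']*q[0]/q[2]+c['cx'],c['fy']*q[1]/q[2]+c['cy']
E
python3 - <<'E'
from h import *
s=robot.read_state();print({k:np.round(v,3) for k,v in s.items()})
for n in('scene','top'):
    im,d,c=look(n,n+'0'); E=c['extrinsics'];E=np.array(E);print(n,c['fx'],np.round(-E[:3,:3].T@E[:3,3],3),np.round(E[:3,:3],2))
E
```

```text
pics
{'t': np.float64(0.0), 'q': array([-1.257,  0.131,  1.489,  0.   ,  1.523, -0.085]), 'dq': array([ 0.002,  0.001,  0.002, -0.001,  0.   , -0.002]), 'joint_torque': array([ 1.0000e-03, -5.5984e+01, -4.9176e+01,  7.7000e-02,  3.5000e-02,
       -0.0000e+00]), 'tool_pos': array([ 0.233, -0.553,  0.404]), 'orientation': array([-3.078, -0.622,  0.   ]), 'force': array([ 0.157, -0.035, -0.249]), 'wrist_torque': array([0.038, 0.003, 0.047]), 'gripper_force': np.float64(0.0), 'opening': np.float64(0.093)}
scene 375.5446831553488 [-0.089  0.585  0.943] [[-0.78 -0.62 -0.02]
 [-0.42  0.55 -0.72]
 [ 0.46 -0.55 -0.7 ]]
top 452.8569351553276 [ 0.242 -0.072  1.467] [[ 0.01 -1.    0.  ]
 [-0.99 -0.01 -0.16]
 [ 0.16 -0.   -0.99]]
```

View pics/top0.png

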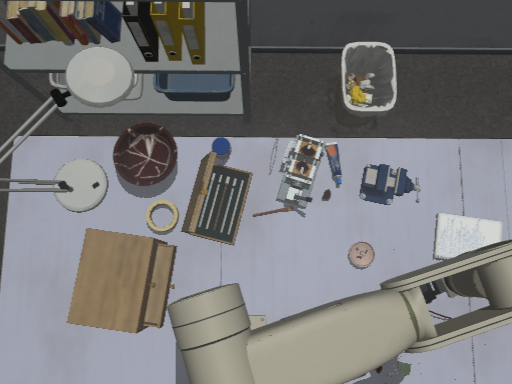

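View pics/scene0.png

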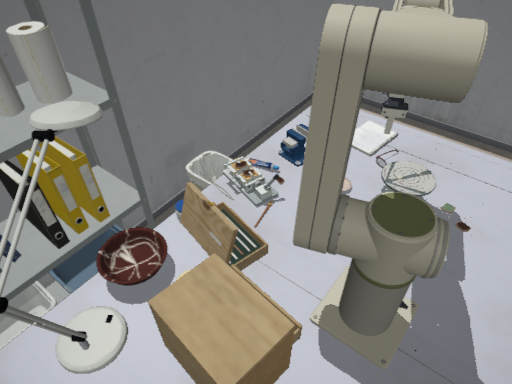

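The top view shows the stage from about (290,205) at the robot end to (308,138) at the far end, with the spatula at (272,212), the tube at (333,163) and the loose sherd at (326,195). I'll enlarge it.

```bash
python3 - <<'E'
from h import *
z=np.load('pics/top0.npz');im=z['im'];c={k:z[k] for k in z}
cr=im[125:225,245:355];cv2.imwrite('pics/c0.png',cv2.resize(cr,None,fx=6,fy=6,interpolation=cv2.INTER_CUBIC)[:600,:660])
for u,v in((290,205),(308,138),(295,180)):print(ray(c,u,v,0.014),dep(c,z['d'],u,v))
E
```

```text
[ 0.45797499 -0.18699904  0.014     ] [ 4.60044960e-01 -1.88099659e-01  5.74938023e-05]
[ 0.68351193 -0.24822763  0.014     ] [ 0.67554923 -0.24505277  0.04022367]
[ 0.54082419 -0.20387899  0.014     ] [ 0.53678143 -0.20209726  0.03367578]
```

View pics/c0.png

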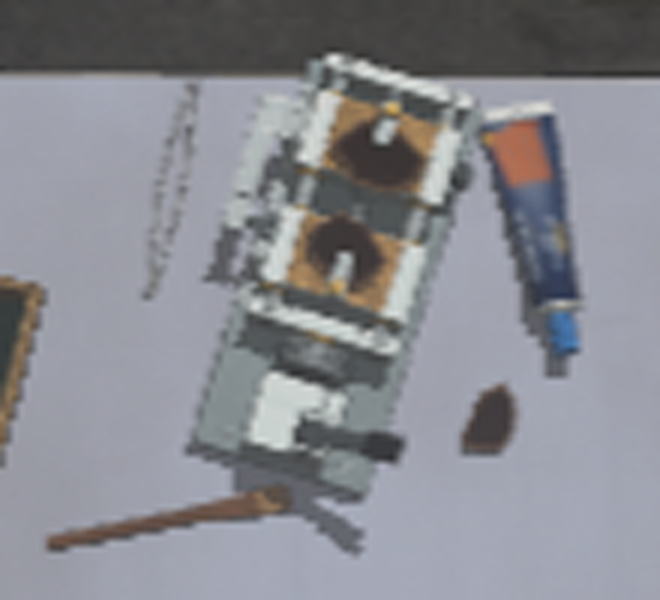

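The enlarged crop shows:
- the base plate's near corners at (188,450) and (365,500)
- the dark wheel at about (310,355)
- the lever running from (300,432) to the pad at (385,445)
- the pointer at about (225,250)
- the tongue at (250,160)

I'll work out the first stage estimate and the wrist camera geometry from these.

```bash
python3 - <<'E'
from h import *
from scipy.spatial.transform import Rotation as Ro
z=np.load('pics/top0.npz');c={k:z[k] for k in z}
P=lambda u,v,h:ray(c,245+(u+.5)/6-.5,125+(v+.5)/6-.5,h)
a=P(188,450,.014);b=P(365,500,.014);print(a,b,np.linalg.norm(a-b),np.degrees(np.arctan2(*(a-b)[1::-1]))-90)
print('fr',P(478,100,.014)); yaw=np.arctan2(*(a-b)[1::-1])-np.pi/2
m=(a+b)/2; ex=np.array([np.cos(yaw),np.sin(yaw)]);print('O',m[:2]+.058*ex)
print('wheel',P(312,350,.05),'pad',P(385,445,.086))
s=robot.read_state();T=np.eye(4);T[:3,:3]=Ro.from_rotvec(s['orientation']).as_matrix();T[:3,3]=s['tool_pos']
E=np.array(robot.calibration('wrist')['extrinsics']);print(np.round(E@T,3),robot.calibration('wrist')['fx'])
E
```

```text
[ 0.47548398 -0.14130984  0.014     ] [ 0.44873398 -0.23694054  0.014     ] 0.09930152439513694 -15.627469186737088
fr [ 0.67271485 -0.30208127  0.014     ]
O [ 0.51796493 -0.20474932]
wheel [ 0.52397192 -0.20559698  0.05      ] pad [ 0.46718813 -0.23942176  0.086     ]
[[-0.001  1.     0.     0.001]
 [-0.965 -0.001 -0.261  0.074]
 [-0.261 -0.001  0.965 -0.001]
 [ 0.     0.     0.     1.   ]] 340.11024000243566
```

>>> apply_moves([
  [[0,0,0],[0,0,0.0957]],
  [[0,0,0],[0,0,0.0957]],
  [[0,0,0],[0,0,0.0957]],
  [[0,0,0],[0,0,0.0957]],
  [[0,0,0],[0,0,0.0957]],
  [[0,0,0],[0,0,0.0957]],
  [[0,0,0],[0,0,0.0957]],
  [[13,-29,0],[0,0,0]],
  [[13,-29,0],[0,0,0]],
  [[13,-29,0],[0,0,0]],
  [[13,-29,0],[0,0,0]],
  [[13,-29,0],[0,0,0]],
], claw=0)

```text
t: 1.1
tool_pos: [0.335, -0.4293, 0.4042]
orientation: [-3.112, 0.425, 0.001]
force: [-0.5, -1.0, -0.1]
opening: 0.0178
gripper_force: 0.0
```

>>> apply_moves([
  [[13,-29,0],[0,0,0]],
  [[13,-29,0],[0,0,0]],
  [[13,-29,0],[0,0,0]],
  [[13,-29,0],[0,0,0]],
  [[13,-29,0],[0,0,0]],
  [[13,-29,0],[0,0,0]],
  [[13,-29,0],[0,0,0]],
  [[13,-29,0],[0,0,0]],
  [[13,-29,0],[0,0,0]],
  [[0,0,20],[0,0,0]],
  [[0,0,20],[0,0,0]],
  [[0,0,0],[0,0,0]],
])

```text
t: 2.1
tool_pos: [0.5162, -0.2091, 0.3599]
orientation: [-3.111, 0.422, 0.011]
force: [-1.0, -0.3, -1.1]
opening: 0.0002
gripper_force: 0.0
```

```bash
python3 - <<'E'
from h import *
s=robot.read_state();print(s['t'],np.round(s['tool_pos'],4),np.round(s['orientation'],3),s['opening'],s['force'])
im,d,c=look('wrist','w0')
E
```

```text
2.1 [ 0.5162 -0.2091  0.3599] [-3.111  0.422  0.011] 0.0001523538156652416 [-0.98094947 -0.28812797 -1.12744302]
```

View pics/w0.png

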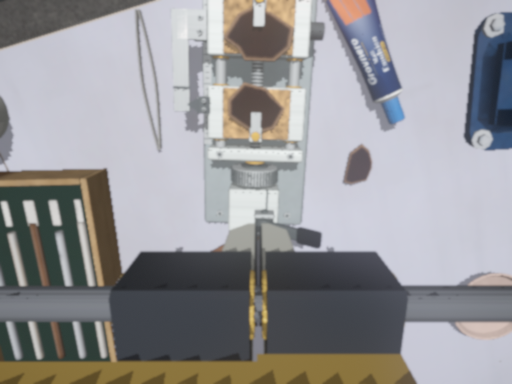

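The wrist view shows the wheel at (255,175), the bearing bar at (255,155), the plate's near edge at row 222 between columns 205 and 302, the lever pad at (308,238), the tongue at (182,60), and the closed fingertips at (258,225). Next I'll refine the stage pose and crop the pointer area.

```bash
python3 - <<'E'
from h import *
z=np.load('pics/w0.npz');c={k:z[k] for k in z};im=z['im'];d=z['d']
cr=cv2.resize(im[0:256,160:330],None,fx=4.5,fy=4.5,interpolation=cv2.INTER_CUBIC)[300:900] if 0 else cv2.resize(im[90:250,165:335],None,fx=3.7,fy=3.7,interpolation=cv2.INTER_CUBIC)
a=cv2.resize(im[5:125,165:215],None,fx=3.2,fy=4.9)[:592]
a=cv2.resize(im[5:125,165:205],None,fx=4,fy=4.9)[:592];cv2.imwrite('pics/c1.png',np.hstack([cr[:588],a[:588]]))
print(cr.shape,a.shape)
h=np.array([[dep(c,d,u,v) for u in range(200,312)] for v in range(150,230)])
# wheel points: z>0.047
for (u,v) in((205,222),(303,223),(205,190),(304,190)):print(u,v,ray(c,u,v,.014).round(4))
for v in (150,154,158,162,166,170,174,178,182,186,190,195,200,205,210):print(v,dep(c,d,256,v).round(4),dep(c,d,240,v).round(4))
for p in((308,238),(255,175)):print(p,dep(c,d,*p))
E
```

```text
(592, 629, 3) (588, 160, 3)
205 222 [ 0.4786 -0.1421  0.014 ]
303 223 [ 0.4506 -0.2388  0.014 ]
205 190 [ 0.5111 -0.1526  0.014 ]
304 190 [ 0.4846 -0.2479  0.014 ]
150 [ 0.5409 -0.2141  0.0459] [ 0.5445 -0.2005  0.0452]
154 [ 0.5376 -0.2132  0.0464] [ 0.5413 -0.1997  0.0464]
158 [ 0.5343 -0.2122  0.047 ] [ 0.5379 -0.1987  0.0463]
162 [ 0.5309 -0.2113  0.0476] [ 0.5295 -0.1947  0.0174]
166 [ 0.5275 -0.2103  0.0474] [ 0.5302 -0.1961  0.0415]
170 [ 0.5255 -0.2099  0.0549] [ 0.5293 -0.1966  0.0552]
174 [ 0.5226 -0.2091  0.057 ] [ 0.526  -0.1957  0.0555]
178 [ 0.5195 -0.2082  0.0583] [ 0.5224 -0.1945  0.0544]
182 [ 0.5163 -0.2073  0.0592] [ 0.5189 -0.1935  0.0543]
186 [ 0.513  -0.2064  0.0594] [ 0.5107 -0.1901  0.0347]
190 [ 0.5057 -0.2043  0.0451] [ 0.5099 -0.1904  0.0461]
195 [ 0.5015 -0.2031  0.0462] [ 0.5055 -0.1892  0.0465]
200 [ 0.4971 -0.2018  0.0467] [ 0.5006 -0.1877  0.0455]
205 [ 0.4925 -0.2006  0.0468] [ 0.4963 -0.1865  0.0464]
210 [ 0.4881 -0.1993  0.0473] [ 0.4916 -0.1851  0.0461]
(308, 238) [ 0.46636331 -0.23734957  0.08585262]
(255, 175) [ 0.52257271 -0.2081743   0.05957288]
```

View pics/c1.png

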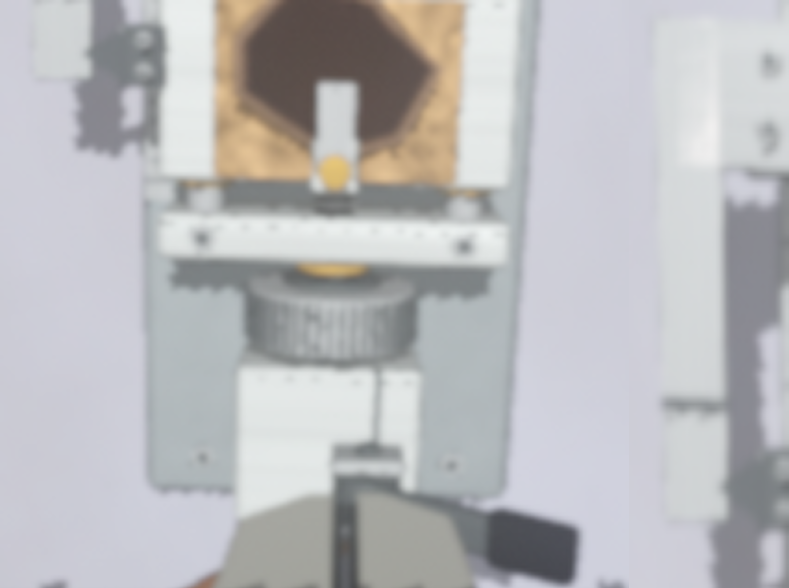

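The crops show the pointer tip at full-image pixel (189.4,104) and the mark's near end at (189,87.6). The wheel is centred on column 254.5. Next I'll compute the gap and the tool offset to the crown.

```bash
cat >> h.py <<'E'
from scipy.spatial.transform import Rotation as Ro
YAW=np.radians(-16.2); O=np.array([.5200,-.2068,0]); S=np.array([[np.cos(YAW),-np.sin(YAW),0],[np.sin(YAW),np.cos(YAW),0],[0,0,1]])
def st(p): return S.T@(np.array(p)-O)*1000
def tip():
    s=robot.read_state();R=Ro.from_rotvec(s['orientation']).as_matrix();return st(s['tool_pos']+R[:,2]*.186),S.T@R,s
E
python3 - <<'E'
from h import *
z=np.load('pics/w0.npz');c={k:z[k] for k in z}
print('ptr',st(ray(c,189.4,104,.049)),'mark',st(ray(c,189,87.6,.048)))
t,R,s=tip();print(t,R.round(4)); print('pad',st(dep(c,z['d'],308,238)))
print('to crown+8mm, tool axes', R.T@(np.array([0,0,65])-t))
E
```

```text
ptr [60.50704275 54.77464573 49.        ] mark [73.64110232 54.74750273 48.        ]
[ -3.79277913  -3.61403828 175.89158427] [[ 0.9999  0.0123 -0.0057]
 [ 0.0123 -0.9999  0.0011]
 [-0.0057 -0.0011 -1.    ]]
pad [-42.98391557 -44.30071526  85.85262241]
to crown+8mm, tool axes [  4.46747914  -3.43984243 110.87199386]
```

>>> apply_moves([
  [[1,-0.9,22],[0,0,0.0123]],
  [[1,-0.9,22],[0,0,0]],
  [[1,-0.9,22],[0,0,0]],
  [[1,-0.8,22],[0,0,0]],
  [[0.5,0,20],[0,0,0]],
  [[0,0,0],[0,0,0]],
  [[0,0,0],[0,0,0]],
], newtons=20)

```text
t: 2.73
tool_pos: [0.522, -0.2087, 0.2568]
orientation: [-3.109, 0.445, 0.003]
force: [0.4, 0.5, 0.4]
opening: 0.0005
gripper_force: 0.0
```

```bash
python3 - <<'E'
from h import *
t,R,s=tip();print(s['t'],t,R[:,0].round(4),R[:,2].round(4),s['force'])
E
```

```text
2.7333 [ 2.11348311 -1.18738744 70.81189779] [ 1.     -0.0015 -0.0018] [-1.8e-03  3.0e-04 -1.0e+00] [0.36997081 0.52149036 0.39777678]
```

>>> apply_moves([
  [[-2,-1.2,6],[0,0,0]],
  [[0,0,5.5],[0,0,0]],
  [[0,0,0],[0,0,0]],
  [[0,0,1],[0,0,0]],
  [[0,0,0],[0,0,0]],
  [[0,0,1],[0,0,0]],
  [[0,0,0],[0,0,0]],
  [[0,0,0],[0,0,0]],
])

```text
t: 3.4
tool_pos: [0.5209, -0.2067, 0.2434]
orientation: [3.11, -0.444, 0.0]
force: [0.8, 0.5, -0.4]
opening: 0.0008
gripper_force: 0.1
```

```bash
python3 - <<'E'
from h import *
t,R,s=tip();print(s['t'],t,R[:,2].round(4),s['force'])
E
```

```text
3.4 [ 0.85893385  0.3598057  57.40544284] [ 3.e-04 -0.e+00 -1.e+00] [ 0.7880466   0.47862223 -0.3790935 ]
```

>>> apply_moves([
  [[0,0,0.7],[0,0,0]],
  [[0,0,0],[0,0,0]],
  [[0,0,0],[0,0,0]],
])

```text
t: 3.65
tool_pos: [0.5209, -0.2067, 0.2433]
orientation: [3.11, -0.444, 0.001]
force: [-2.5, 1.4, 5.7]
opening: 0.0004
gripper_force: 2.8
```

>>> apply_moves([
  [[0,0,0.7],[0,0,0]],
  [[0,0,0],[0,0,0]],
  [[0,0,0],[0,0,0]],
])

```text
t: 3.9
tool_pos: [0.521, -0.2067, 0.2432]
orientation: [3.11, -0.444, 0.001]
force: [-5.2, 2.6, 10.9]
opening: 0.0004
gripper_force: 5.4
```

>>> apply_moves([
  [[0,-3,0],[0,0,0]],
  [[0,-3,0.1],[0,0,0]],
  [[0,-3,0.5],[0,0,0]],
  [[0,-2,0.5],[0,0,0]],
  [[0,0,0],[0,0,0]],
])

```text
t: 4.32
tool_pos: [0.5243, -0.196, 0.242]
orientation: [3.11, -0.443, 0.002]
force: [-2.9, 0.8, 9.5]
opening: 0.0005
gripper_force: 4.4
```

```bash
cat > g.py <<'E'
from h import *
import sys
def gap(name):
    t,R,s=tip(); im,d,c=look('wrist',name)
    print('t',s['t'],'tip',t.round(2),'F',(S.T@s['force']).round(1))
    # rectified patch: stage x 45..95, y 35..75 at z=.0485, 0.1mm/px
    xs=np.arange(100,45,-.1);ys=np.arange(76,36,-.1);X,Y=np.meshgrid(xs,ys,indexing='ij')
    P=np.stack([X,Y,np.full_like(X,48.5)],-1)/1000@S.T+O
    E=np.array(c['extrinsics']);q=P@E[:3,:3].T+E[:3,3]
    u=(c['fx']*q[...,0]/q[...,2]+c['cx']).astype(np.float32);v=(c['fy']*q[...,1]/q[...,2]+c['cy']).astype(np.float32)
    r=cv2.remap(im,u,v,cv2.INTER_LINEAR);cv2.imwrite('pics/'+name+'r.png',r);np.save('pics/'+name+'r.npy',r);return r
E
python3 - <<'E'
from g import *
gap('g1')
E
```

```text
t 4.3167 tip [ 1.32 11.51 56.01] F [-3.  -0.   9.5]
```

View pics/g1r.png

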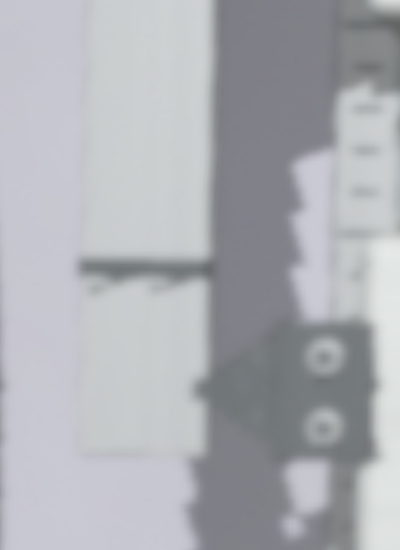

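The rectified view shows the mark at row 267 (x=73.3 mm) and the pointer tip at row 388 (x=61.2 mm). So 12.1 mm remains, which matches 11 mm of rim having rolled.

>>> apply_moves([
  [[0,0,-5],[0,0,0]],
  [[0,11.5,-1],[0,0,0]],
  [[0,11.5,1],[0,0,0]],
  [[0,0,4],[0,0,0]],
  [[0,0,1],[0,0,0]],
  [[0,-3,-0.6],[0,0,0]],
  [[0,-3,-0.5],[0,0,0]],
  [[0,-3.5,0],[0,0,0]],
  [[0,-4,0],[0,0,0]],
  [[0,-3.5,0.1],[0,0,0]],
  [[0,-3,0.4],[0,0,0]],
  [[0,-3,0.6],[0,0,0]],
])

```text
t: 5.37
tool_pos: [0.5244, -0.1967, 0.2422]
orientation: [3.109, -0.445, 0.003]
force: [-1.4, -0.5, 10.6]
opening: 0.0007
gripper_force: 4.9
```

```bash
cat >> g.py <<'E'
def meas(name):
    r=gap(name);g=cv2.cvtColor(r,cv2.COLOR_BGR2GRAY).astype(float)
    m=g[:,95:195].mean(1);m=m-cv2.blur(m[:,None],(1,61))[:,0];
    k=50+np.argmin(m[50:500]) ; w=np.clip(-m[k-12:k+13]-5,0,None);mr=(w*np.arange(k-12,k+13)).sum()/w.sum()
    # pointer: bracket dark block in columns 285-365
    o=[]
    for a,b in((199,206),(260,270)):
        p=g[:,a:b].mean(1); p=cv2.blur(p[:,None],(1,5))[:,0]
        lo=p[:].copy(); 
        if a<210: lo[k-20:k+20]=255 if abs(0)==0 else lo[k-20:k+20]
        j=300*0+np.argmin(np.where((np.arange(550)>150)&(np.arange(550)<450),lo,999)); o.append(j)
    print('mark',100-mr/10,'ptr cands',[100-j/10 for j in o])
E
python3 - <<'E'
from g import *
meas('g2')
E
```

```text
t 5.3667 tip [ 1.79 10.82 56.24] F [-1.2 -0.9 10.6]
mark 73.05250448028784 ptr cands [np.float64(64.2), np.float64(60.6)]
```

>>> apply_moves([
  [[0,0,-5],[0,0,0]],
  [[-0.7,11.5,-1],[0,0,0]],
  [[-0.7,11.5,1],[0,0,0]],
  [[0,0,4],[0,0,0]],
  [[0,0,1],[0,0,0]],
  [[0,-3,-0.6],[0,0,0]],
  [[0,-3,-0.5],[0,0,0]],
  [[0,-3.5,0],[0,0,0]],
  [[0,-4,0],[0,0,0]],
  [[0,-3.5,0.1],[0,0,0]],
  [[0,-3,0.4],[0,0,0]],
  [[0,-3,0.6],[0,0,0]],
])

```text
t: 6.42
tool_pos: [0.5229, -0.1964, 0.2422]
orientation: [3.109, -0.445, 0.003]
force: [-2.8, 0.7, 11.6]
opening: 0.0002
gripper_force: 5.8
```

>>> apply_moves([
  [[0,0,-5],[0,0,0]],
  [[0,11.5,-1],[0,0,0]],
  [[0,11.5,1],[0,0,0]],
  [[0,0,4],[0,0,0]],
  [[0,0,1],[0,0,0]],
  [[0,-3,-0.6],[0,0,0]],
  [[0,-3,-0.5],[0,0,0]],
  [[0,-3.5,0],[0,0,0]],
  [[0,-4,0],[0,0,0]],
  [[0,-3.5,0.1],[0,0,0]],
  [[0,-3,0.4],[0,0,0]],
  [[0,-3,0.6],[0,0,0]],
])

```text
t: 7.42
tool_pos: [0.5229, -0.1965, 0.2422]
orientation: [3.109, -0.445, 0.003]
force: [-3.0, 0.2, 12.7]
opening: 0.0004
gripper_force: 5.8
```

```bash
python3 - <<'E'
from g import *
meas('g3')
E
```

```text
t 7.4167 tip [ 0.29 10.63 56.22] F [-2.9 -0.7 12.7]
mark 73.0569219044624 ptr cands [np.float64(70.0), np.float64(72.3)]
```

View pics/g3r.png

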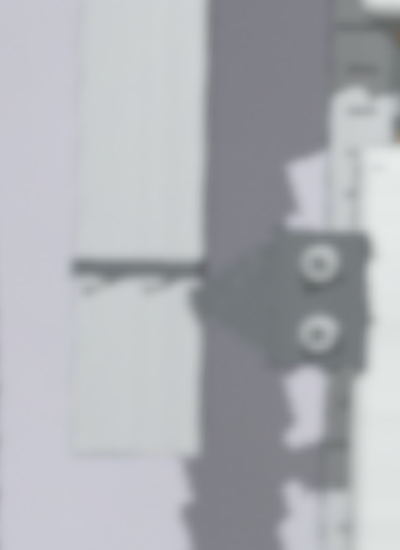

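The pointer tip is at row 300 and the mark at row 268, so the gap is about 3.1 mm. I'll make a shorter, 16 mm stroke.

>>> apply_moves([
  [[0,0,-5],[0,0,0]],
  [[0,9.5,-1],[0,0,0]],
  [[0,10,1],[0,0,0]],
  [[0,0,3.3],[0,0,0]],
  [[0,0,1],[0,0,0]],
  [[0,-3,-0.3],[0,0,0]],
  [[0,-3.5,-0.1],[0,0,0]],
  [[0,-3,0],[0,0,0]],
  [[0,-3.5,0.1],[0,0,0]],
  [[0,-3,0.3],[0,0,0]],
  [[0,0,0],[0,0,0]],
])

```text
t: 8.38
tool_pos: [0.5219, -0.1997, 0.2429]
orientation: [3.109, -0.445, 0.002]
force: [-4.6, 0.5, 14.6]
opening: 0.0004
gripper_force: 7.5
```

```bash
python3 - <<'E'
from g import *
gap('g4')
def edges(n):
    g=cv2.cvtColor(np.load('pics/'+n+'r.npy'),cv2.COLOR_BGR2GRAY).astype(float)
    r=[]
    # mark over tongue
    m=g[:,100:190].mean(1);k=230+np.argmin(m[230:300]);base=np.median(m[k-40:k+40]);w=np.clip(base-m[k-12:k+13]-8,0,None);mk=(w*np.arange(k-12,k+13)).sum()/w.sum()
    # bolt heads (bright rings in bracket): print bracket dark->bright profile
    p=g[:,290:325].mean(1);b=g[:,310:360].min(1)
    return 100-mk/10,g
for n in('g1','g2','g3','g4'):
    m,g=edges(n);print(n,'mark',round(m,2))
    # match bracket template (from g1 rows 325-455, cols 275-365) along rows, small col slack
    T=np.load('pics/g1r.npy')[310:470,230:370]
    r=np.load('pics/'+n+'r.npy')[:,215:385];q=cv2.matchTemplate(r,T,cv2.TM_CCOEFF_NORMED);_,v,_,l=cv2.minMaxLoc(q);print('  bracket shift mm',(310-l[1])/10,v,l, 'tip=',61.2+(310-l[1])/10)
E
```

```text
t 8.3833 tip [ 0.13  7.28 56.87] F [-4.5 -0.8 14.6]
g1 mark 73.08
  bracket shift mm 0.0 0.9999966025352478 (15, 310) tip= 61.2
g2 mark 73.05
  bracket shift mm 2.9 0.9648880958557129 (8, 281) tip= 64.10000000000001
g3 mark 73.05
  bracket shift mm 9.2 0.9486533999443054 (9, 218) tip= 70.4
g4 mark 73.01
  bracket shift mm 11.6 0.9434145092964172 (18, 194) tip= 72.8
```

```bash
python3 - <<'E'
from h import *
r=np.load('pics/g4r.npy')[150:390,60:380];cv2.imwrite('pics/c4.png',cv2.resize(r,None,fx=2.5,fy=2.5,interpolation=cv2.INTER_CUBIC))
E
```

```text
(no output)
```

View pics/c4.png

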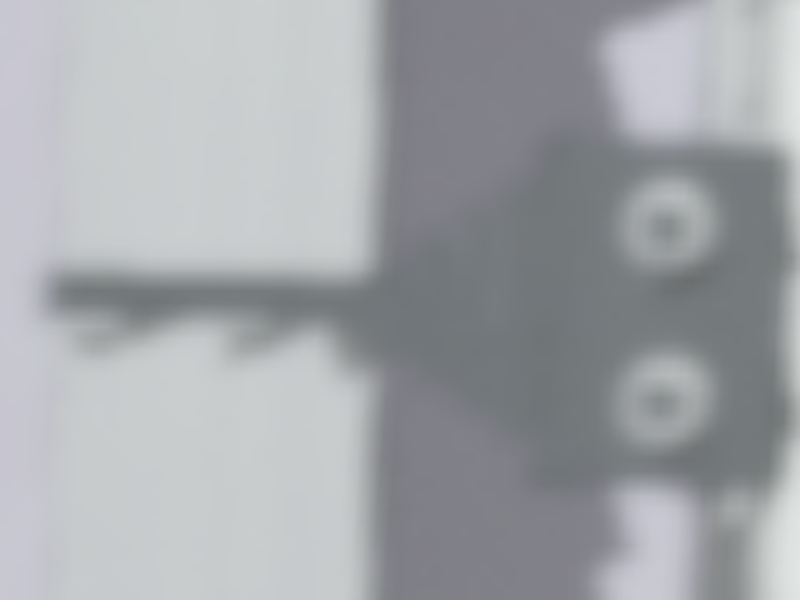

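The screw rings are at crop rows 225 and 400, so the pointer axis is at rectified row 275. The mark is at row 267, leaving a gap of about 0.8 mm. I'll make a short 5 mm roll centred on the crown.

>>> apply_moves([
  [[0,0,-5],[0,0,0]],
  [[0,10,0],[0,0,0]],
  [[0,0,3.6],[0,0,0]],
  [[0,0,1],[0,0,0]],
  [[0,0,0],[0,0,0]],
  [[0,-2.5,0],[0,0,0]],
  [[0,-2.5,0],[0,0,0]],
  [[0,0,0],[0,0,0]],
  [[0,0,0],[0,0,0]],
])

```text
t: 9.18
tool_pos: [0.5204, -0.2049, 0.2431]
orientation: [3.109, -0.445, 0.002]
force: [-4.7, -0.1, 16.1]
opening: 0.0002
gripper_force: 7.7
```

```bash
cat > m.py <<'E'
from g import *
def fine(n):
    r=np.load('pics/'+n+'r.npy');g=cv2.cvtColor(r,cv2.COLOR_BGR2GRAY).astype(float)
    p=g[:,304:338].mean(1)
    m=g[:,170:192].mean(1);k=230+np.argmin(m[230:300]);base=np.median(m[k-50:k-15]);w=np.clip(base-m[k-12:k+9]-10,0,None);mk=(w*np.arange(k-12,k+9)).sum()/w.sum()
    # bracket edges: dark block between lit background, cols 300-330; rings by blur+threshold
    sub=g[150:480,290:345];T=cv2.GaussianBlur(sub,(0,0),3)
    # ring template: annulus r~12..17
    yy,xx=np.mgrid[-20:21,-20:21];rr=np.hypot(xx,yy);t=((rr>9)&(rr<18)).astype(np.float32)
    q=cv2.matchTemplate(cv2.copyMakeBorder(g[:,275:370],0,0,0,0,0).astype(np.float32),t,cv2.TM_CCOEFF_NORMED)
    pts=[];
    for _ in range(2):
        _,v,_,l=cv2.minMaxLoc(q);pts.append((l[1]+20,l[0]+295,round(v,2)));q[max(0,l[1]-25):l[1]+26]=-1
    rm=(pts[0][0]+pts[1][0])/2
    print(n,'mark row',round(mk,1),'rings',pts,'gap mm',round((rm-mk)/10,2))
E
python3 - <<'E'
from m import *
gap('g5')
for n in('g1','g3','g4','g5'):fine(n)
r=np.load('pics/g5r.npy')[150:390,60:380];cv2.imwrite('pics/c5.png',cv2.resize(r,None,fx=2.5,fy=2.5,interpolation=cv2.INTER_CUBIC))
E
```

```text
t 9.1833 tip [ 0.09  1.76 57.09] F [-4.5 -1.4 16.1]
g1 mark row 268.6 rings [(356, 324, 0.66), (427, 323, 0.64)] gap mm 12.29
g3 mark row 269.3 rings [(262, 319, 0.64), (332, 318, 0.63)] gap mm 2.77
g4 mark row 269.8 rings [(239, 326, 0.66), (309, 325, 0.66)] gap mm 0.42
g5 mark row 269.0 rings [(231, 326, 0.66), (302, 324, 0.64)] gap mm -0.25
```

View pics/c5.png

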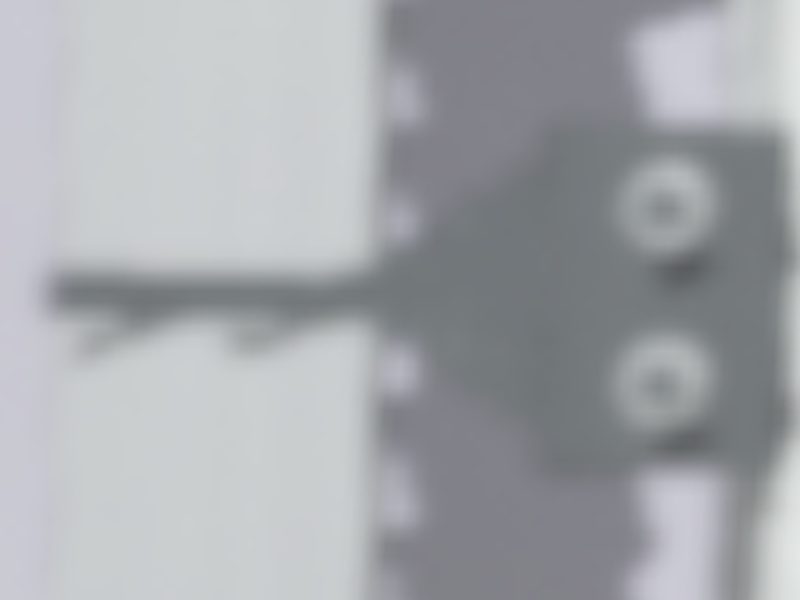

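The mark is at crop row 292. The screw rings average to crop row 296, and extrapolating the taper puts the tip at about row 293, so the pointer is level within roughly 0.15 mm. I'll lift straight off and go to the lever.

>>> apply_moves([
  [[0,0,-8],[0,0,0]],
  [[0,0,-25],[0,0,0]],
  [[0,0,-27],[0,0,0]],
  [[-14,17,0],[0,0,0]],
  [[-14,17,0],[0,0,0]],
  [[-14,18,0],[0,0,0]],
  [[0,0,10],[0,0,0]],
  [[0,0,8],[0,0,0]],
  [[0,0,0],[0,0,0]],
  [[0,0,0],[0,0,0]],
])

```text
t: 10.07
tool_pos: [0.4653, -0.2414, 0.2823]
orientation: [-3.109, 0.443, 0.004]
force: [0.1, 0.9, -0.1]
opening: 0.0009
gripper_force: 0.0
```

```bash
python3 - <<'E'
from h import *
t,R,s=tip();print(s['t'],t,R[:,2].round(4),s['force'])
E
```

```text
10.0667 [-43.35362891 -48.33501263  96.34769163] [-0.0024  0.0011 -1.    ] [ 0.08841707  0.86377082 -0.12794203]
```

>>> apply_moves([
  [[1,0,4],[0,0,0]],
  [[0,0,4],[0,0,0]],
  [[0,1,4],[0,0,0]],
  [[0,1.2,4],[0,0,0]],
  [[0,1.2,4],[0,0,0]],
  [[0,1.2,4],[0,0,0]],
  [[0,1.2,4],[0,0,0]],
  [[0,1,4],[0,0,0]],
  [[0,1,4],[0,0,0]],
  [[0,0.5,2],[0,0,0]],
  [[0,0,0],[0,0,0]],
  [[0,0,0],[0,0,0]],
])

```text
t: 11.07
tool_pos: [0.464, -0.2502, 0.2463]
orientation: [-3.11, 0.444, -0.0]
force: [-2.8, 3.0, 7.5]
opening: 0.001
gripper_force: 3.8
```

```bash
python3 - <<'E'
from h import *
t,R,s=tip();print(s['t'],t,R[:,2].round(4),s['force'])
E
```

```text
11.0667 [-41.64884037 -57.17642227  60.30008815] [-0.e+00  5.e-04 -1.e+00] [-2.81296     2.98092553  7.47522482]
```

>>> apply_moves([
  [[0,0,1],[0,0,0]],
  [[0,0,0],[0,0,0]],
  [[0,0,0],[0,0,0]],
])

```text
t: 11.32
tool_pos: [0.4641, -0.2502, 0.246]
orientation: [-3.11, 0.444, -0.0]
force: [-4.5, 4.0, 13.8]
opening: 0.0006
gripper_force: 6.9
```

>>> apply_moves([
  [[0,0,-8],[0,0,0]],
  [[0,0,-25],[0,0,0]],
  [[0,0,-35],[0,0,0]],
  [[-20,0,-35],[0,0,0]],
  [[-20,0,0],[0,0,0]],
  [[-20,0,0],[0,0,0]],
  [[0,-20,0],[0,0,0]],
  [[0,-20,0],[0,0,0]],
  [[0,0,0],[0,0,0]],
  [[0,0,0],[0,0,0]],
])

```text
t: 12.15
tool_pos: [0.4175, -0.1945, 0.3477]
orientation: [-3.11, 0.441, 0.0]
force: [0.3, -0.3, 0.3]
opening: 0.0006
gripper_force: 0.0
```

```bash
python3 - <<'E'
from g import *
r=gap('g6')
im=np.load('pics/g6.npz')['im'];cr=r[150:390,60:380]
cv2.imwrite('pics/c6.png',np.hstack([cv2.resize(im,None,fx=.85,fy=.85,interpolation=cv2.INTER_AREA),cv2.resize(cr,(360,326))[:326,:360]]) if int(384*.85)==326 else im)
E
```

```text
t 12.15 tip [-101.89  -16.76  161.73] F [ 0.3 -0.2  0.3]
```

View pics/c6.png

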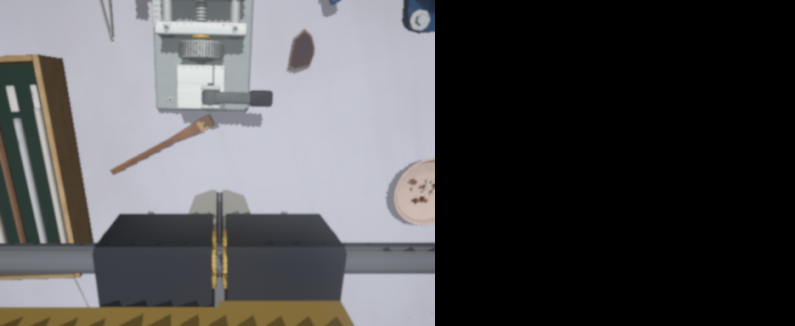

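The lever lies flat, with its pad at (260,98), the spatula and loose sherd haven't moved, and the gripper is clear of everything. I'm handing the job in.

```bash
python3 -c "
from plant import robot
print(robot.close_job())"
```

```text
the job is handed in; nothing more can be done
None
```

I rolled the wheel until the pointer stood level with the gauge mark, to about 0.2 mm as measured before I locked the screw. I then pressed the lever down flat, lifted the arm clear and handed the job in at about 12 s; no verdict came back.

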